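# Unlock and draw the reel spindle from its sloping sleeve and hang it up

### The job

Get the stand ready for a new reel: first lift the dropper bottle away from in front of the fork hanger and stand it upright on the bench at least 20 cm from the fork's slot. Then free the locked spindle by turning its handle anticlockwise by feel, trying with only a light pull until its hidden cross pin finds the slot, and draw it straight out along the sloping sleeve without forcing it. Hang it upright by its shoulder in the fork, pushed well into the slot, and let go, leaving the other things where they stand.

Things in the scene. Friction and masses are not known exactly. Their poses are not given: they have to be found in the camera images.
- spindle_grip (a point): Middle of the spindle's flat black handle: a bar 36 mm wide (own x), 14 mm thick (own y; grip it across this) and 48 mm long (own z); it ends 21 mm beyond this point. Own z runs along the spindle from foot to handle. At the start own x and y lie along the sleeve's, give or take a degree or two.
- spindle: The steel spindle, 166 mm long, 0.13 to 0.25 kg; origin at the centre of its foot, own z to the handle. A round shaft 16 mm thick and 110 mm long, then a round shoulder 33 mm across and 8 mm thick, then the handle. A cross pin through the shaft (28 mm long along own x, 6 mm thick) has its top 16 mm below the shoulder's underside.
- spindle_shoulder (a point): Centre of the underside of the spindle's shoulder, on its axis, 35 mm below the middle of the handle and 110 mm above the foot. Same axes as the handle point. At the start it sits on the sleeve's lock ring.
- spindle_foot (a point): Centre of the spindle's lower end, on its axis, 110 mm below the shoulder's underside. Same axes.
- sleeve: The fixed sloping aluminium sleeve; origin at the centre of its lower end, 40 mm above the bench. Own z is the axis of the bore, up and out of the mouth, leaning 35 degrees from vertical, roughly towards the robot; own y is level. The bore is 17.5 mm wide from the origin to 83 mm; the head, 48 mm across, has a rim that ends at 114 mm. The spindle starts coaxial.
- lock_ring (a point): Centre of the top of the lock ring in the sleeve's head (110 mm along own z; axes of the sleeve), under the shoulder. The pin is caught below it: only 3 mm of pull. Turning the handle anticlockwise seen from the handle (positive about own z) by 20 to 80 degrees, unknown and hidden, brings the pin within 7 degrees of the ring's slot (9 mm wide, 13 mm deep). The ring stays put.
- stand: The grey stand that carries the sleeve, fixed to the bench; origin at the centre of the underside of its base (150 x 100 x 10 mm), own z up, -x the side to which the sleeve's mouth leans.
- hanger_seat (a point): Centre of the place in the fork where the spindle hangs, level with the fork's top face, 150 mm above the bench; fixed. The fork is a level aluminium plate 5 mm thick, 62 mm wide; its slot, 22 mm wide, opens to own -x: closed end 11 mm behind this point (+x), mouth 25 mm in front (-x). The post below the plate starts 31 mm behind it. Above the plate only two 2.5 mm screw heads, 40 mm behind.
- hanger: The grey fork hanger, fixed to the bench; origin on the bench straight below the seat point, own z up, slot opens to own -x. Its base is 90 x 90 x 10 mm and starts at the origin, going to +x.
- bottle_center (a point): A point on the axis of the small orange dropper bottle, 35 mm above its underside; grip it here. The bottle is 33 mm across up to 62 mm high, then a black cap 21 mm across to 80 mm, then a thin needle to 98 mm. It stands upright on the bench in front of the fork's slot, in the way.
- dropper_bottle: The same bottle; origin at the centre of its underside, own z up.
- jar_center (a point): Bystander: jar of screws, 46 mm across, 54 mm high; this point is its centre.
- tape_center (a point): Bystander: green tape roll lying flat, 72 mm across, 24 mm high; this point is its centre.
Not all that is in view belongs to the job. Of the things like the dropper_bottle, leave any that is blue or green; of the rest the smaller one is meant.

How it is judged:
By the outcome, as a careful person would: the job done as asked, in the order asked, and still so for the second after the job is handed in, with the robot touching nothing.
It also fails if it takes over 61 s, if anything falls off the work surface, if the arm or the gripper's body presses on something with over 40 N, if the wrist force passes 120 N, or if a joint passes its speed limit or range.

### The arm

A 7-joint arm with a two-finger parallel gripper is mounted at the origin on the work surface; the furniture and walls round the work are solid. World frame = base frame: x ahead of the robot, y to its left, z up, the work surface at z = 0. Lengths are in m, angles in degrees, forces in N, time in s.
With the tool pointing down it reaches from about 0.425 to 0.875 m from the base axis. Payload 4.7 kg.
Tool frame: the origin (TCP) lies between the finger pads; the fingertips stand 11 mm ahead of it and the grasp point (between the pads) lies 8 mm behind it (env.tcp_to_tips is the distance from the TCP to the fingertips, in m); z points along the fingers, y is the line along which they close (so a half turn about z gives the same grasp; the last joint's range is limited). The gripper opens to 87 mm and grips with 3 to 60 N. Pads are 19 mm wide; open, the fingers measure 117 mm over their backs; the gripper's body (75 mm by 190 mm) begins 51 mm behind the grasp point.
Start: joints at [66.354, 18.392, -4.016, 83.108, 1.295, 78.541, -3.26], TCP at [0.269, -0.592, 0.234] pointing down, gripper open.
Joint ranges: [-163.93, 163.93], [-17.29, 119.83], [-79.2, 71.16], [3.27, 140.29], [-89.18, 269.18], [5.43, 117.66], [-154.24, 154.24]. Speed limits (degrees/s): [147.25, 147.25, 180, 180, 180, 180, 180].

### API

Orientations are given as [roll, pitch, yaw] about the fixed x, y, z axes, in that order (R = Rz(yaw) Ry(pitch) Rx(roll)).
In Python, from cell import env, viewer gives the robot as it stands.
- The arm moves only by the tool step_arm, never from a script. Its arguments are lists of equal length, an entry for each row: "delta_pos": the shift along the tool's x, y, z in units of 0.2 m (1.0 is 0.2 m), a list of three; "rot": the turn, a rotation vector about the tool's x, y, z in units of 1.5 rad (1.0 is 1.5 rad), a list of three; "gripper": the gripper command: -1 is shut, 1 is fully open, values between are in proportion. A call has 1 to 20 rows; each row is the pose to reach, as a shift and turn from the pose commanded when the call began, along the tool's axes at that moment; what a row does not reach only later rows make up. A row lasts 1/8 s, in which the tool goes at most 62.5 mm and 10.7 degrees, less where a joint would pass 70% of its speed; a pose out of reach is approached as far as the arm can. A call with a number of a shift or a turn outside -1 to 1 is refused whole. A call with a gripper value outside its range is refused whole. The fingers move at their own pace and stop on an object; "squeeze" is the grip in N (left out, the last holds). Time passes only in rows, so rows that repeat a pose let the fingers close. It gives the time, the measured TCP pose, the force, the opening and the grip force at its end, in the units of the state.
- env.get_obs(): the state, without advancing time (a new reading comes with each control period).
- viewer.read_camera(name): name is "side" or "top" or "wrist"; returns a dict with "img" (400x640x3 uint8, red, green, blue), "fx", "fy", "cx", "cy" (pixels), "pose" (4x4, takes a point from camera to world coordinates). Camera axes: x right, y down, z forward; pixel columns grow to the right and rows downward; lengths in m; the calibration is good to about 2 mm. A picture is of the moment at which its call begins. There is no depth.
- env.sign_off(): hands the job in; it is judged then, once.
The state is a dict: "time_s": time; "qpos": joint angles; "joint_velocities": joint speeds; "effort": joint torques, N m; "tool_pos": TCP position; "tool_rot": TCP orientation; "force": force on the tool from outside, world axes, zero at the start; "wrist_torque": the same for the moment, N m; "grip_width": finger opening in m; "grasp_force": force on a finger pad.
Only numpy, scipy, OpenCV 4.12 (cv2) and the standard library are available. Lean on these libraries where they do the work, as an engineer would, in place of code of your own. Each camera call takes 0.05 s, during which the arm holds its last target. There are 200 camera calls.

## Working session

There is one attempt and no reset: what is moved stays moved. The work goes in short steps, Python scripts to look and compute and a tool call to move; the robot and the scene stay as the last step left them, time stands still between calls to the robot, and variables do not carry over. Pictures are saved under pics/ and viewed, at most 10 in all, crops included, and the job is handed in when it is done.

Besides the shell and the picture viewer there is one more tool, called after "Emit:" as a command line: name --argument value ..., lists and objects as JSON in quotes. step_arm: Moves the arm, as the interface text tells. Shifts and turns lie within -1 to 1; 1 stands for 0.2 m of shift or 1.5 rad of turn. Its arguments: {"type":"object","properties":{"delta_pos":{"type":"array"},"rot":{"type":"array"},"gripper":{"type":"array"},"squeeze":{"type":"number"}},"required":["delta_pos","rot","gripper"]}

```bash
mkdir -p pics; ls; python3 - <<'E'
from cell import env, viewer
import cv2,numpy as np
print(env.get_obs())
for n in ("side","top","wrist"):
    r=viewer.read_camera(n); cv2.imwrite(f"pics/{n}0.png",r["img"][:,:,::-1]); print(n,r["fx"],r["fy"],r["cx"],r["cy"]); print(np.round(r["pose"],4).tolist())
a=cv2.imread("pics/side0.png");b=cv2.imread("pics/top0.png")
E
```

```text
pics
{'time_s': 0.0, 'qpos': array([66.3538168 , 18.43775955, -4.01630021, 83.17390571,  1.29539307,
       78.53783355, -3.25958766]), 'joint_velocities': array([-0.01512468,  0.04767816,  0.07975753,  0.00879295,  0.00975377,
       -0.02144467,  0.01099966]), 'effort': array([-4.53743496e-04, -4.91296935e+01, -4.04207027e-01, -3.12531638e+01,
       -6.40304340e-02,  4.37263492e-02,  1.90264918e-04]), 'tool_pos': array([ 0.2688274 , -0.59124716,  0.23248503]), 'tool_rot': array([-1.79895764e+02,  5.70217743e-03,  2.44571362e+01]), 'force': array([-0.18523075,  0.766126  , -1.06053215]), 'wrist_torque': array([-0.00360831,  0.03684459,  0.03963577]), 'grasp_force': 0.0, 'grip_width': 0.08742269886736066}
side 485.80964102081833 485.80964102081833 317.94205502523715 198.62141931178022
[[0.9934, -0.0651, 0.0945, 0.4741], [-0.1147, -0.5912, 0.7983, -0.9283], [0.0039, -0.8039, -0.5948, 0.7944], [0.0, 0.0, 0.0, 1.0]]
top 507.7706868145044 507.7706868145044 318.7581221118828 200.36030726567816
[[0.0106, -0.9988, 0.0485, 0.4961], [-0.9997, -0.0095, 0.0228, -0.0374], [-0.0223, -0.0488, -0.9986, 1.127], [0.0, 0.0, 0.0, 1.0]]
wrist 342.9399465826459 342.9399465826459 319.9664754485632 200.35743388780932
[[0.4139, -0.8725, -0.2599, 0.3404], [-0.9103, -0.3973, -0.1161, -0.559], [-0.0019, 0.2846, -0.9586, 0.3833], [0.0, 0.0, 0.0, 1.0]]
```

View pics/side0.png

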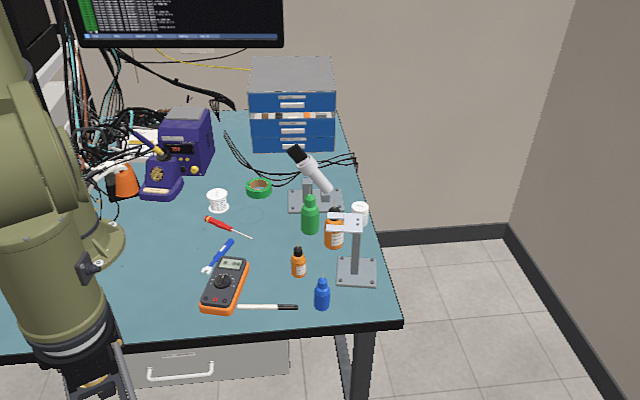

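View pics/top0.png

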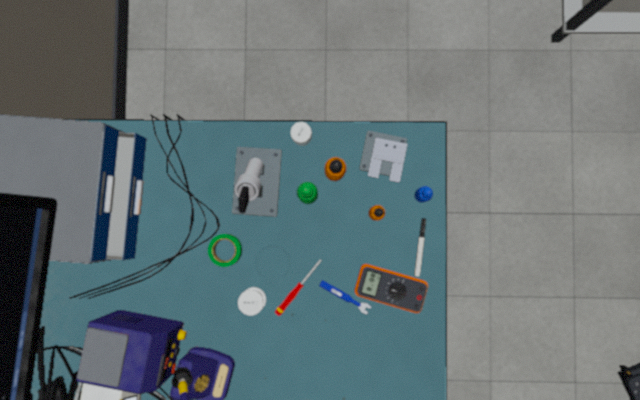

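Side view: small orange bottle (299,262), big orange (334,230), green (310,215), blue (322,293), spindle handle (297,153), fork (347,222), jar (217,200) and tape (259,188). In the top view the small orange bottle is at (377,212), the big one at (335,168), green (307,192), blue (424,194). The smaller orange one fits: it isn't blue or green, it is smaller than the other orange, and it stands in front of the slot mouth (~385,180). I'll confirm this in one crop while measuring.

```bash
cat > h.py <<'E'
from cell import env, viewer
import cv2,numpy as np
from scipy.spatial.transform import Rotation as Ro
def cam(n):
    r=viewer.read_camera(n); r["K"]=(r["fx"],r["fy"],r["cx"],r["cy"]); return r
def ray(r,u,v):
    fx,fy,cx,cy=r["K"]; P=r["pose"]; d=P[:3,:3]@np.array([(u-cx)/fx,(v-cy)/fy,1]); return P[:3,3],d/np.linalg.norm(d)
def onz(r,u,v,z):
    o,d=ray(r,u,v); return o+d*(z-o[2])/d[2]
def tri(r1,p1,r2,p2):
    o1,d1=ray(r1,*p1);o2,d2=ray(r2,*p2)
    s=np.linalg.lstsq(np.c_[d1,-d2],o2-o1,rcond=None)[0]
    a=o1+s[0]*d1;b=o2+s[1]*d2; return (a+b)/2,np.linalg.norm(a-b)
def proj(r,p):
    P=r["pose"];c=P[:3,:3].T@(np.asarray(p)-P[:3,3]);fx,fy,cx,cy=r["K"]
    return np.array([fx*c[0]/c[2]+cx,fy*c[1]/c[2]+cy])
E
python3 - <<'E'
from h import *
t=cam("top");s=cam("side")
def blobs(r,lo,hi,name,amin=25):
    h=cv2.cvtColor(r["img"],cv2.COLOR_RGB2HSV);m=cv2.inRange(h,lo,hi)
    n,l,st,c=cv2.connectedComponentsWithStats(m)
    for i in range(1,n):
        if st[i,4]>=amin: print(name,st[i].tolist(),np.round(c[i],1))
o=((8,130,90),(20,255,255))
blobs(t,*o,"top or");blobs(s,*o,"side or")
a=cv2.resize(t["img"][110:260,215:455],None,fx=3.2,fy=3.2,interpolation=cv2.INTER_CUBIC)
b=cv2.resize(s["img"][135:320,265:395],None,fx=3.2,fy=3.2,interpolation=cv2.INTER_CUBIC)
cv2.imwrite("pics/c1.png",a[:,:,::-1]);cv2.imwrite("pics/c2.png",b[:,:,::-1])
E
```

```text
top or [325, 157, 21, 23, 249] [334.4 169.4]
top or [369, 205, 16, 15, 127] [375.8 212.5]
top or [355, 264, 73, 49, 362] [384.8 282.3]
side or [304, 112, 6, 6, 31] [306.7 114.5]
side or [115, 163, 24, 34, 561] [126.2 182.7]
side or [325, 219, 18, 10, 80] [333.3 222.1]
side or [325, 231, 17, 19, 144] [330.1 240.6]
side or [291, 254, 14, 24, 190] [297.1 264.2]
side or [199, 261, 50, 55, 493] [226.5 298.9]
```

View pics/c1.png

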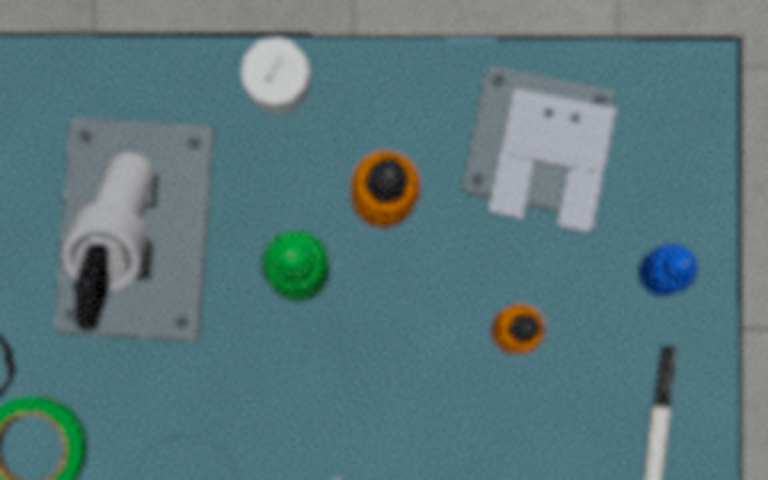

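View pics/c2.png

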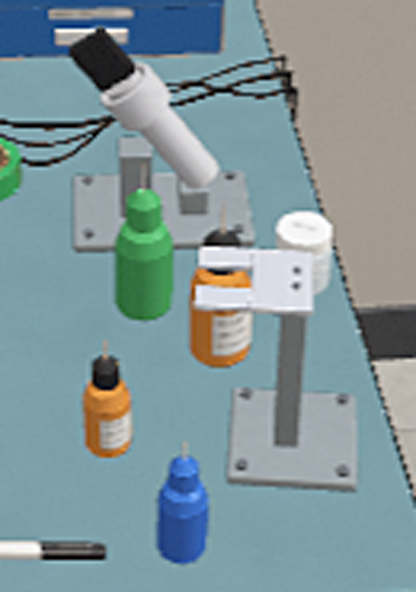

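The crop confirms it: the small orange bottle at top px (377,212) is alone in front of the slot mouth. The big orange one at (335,168) is to one side and behind. The pale fork opens towards the robot, and the black handle leans towards the robot too.

```bash
cat >> h.py <<'E'
def c1(u,v): return (215+u/3.2,110+v/3.2)
def c2(u,v): return (265+u/3.2,135+v/3.2)
E
python3 - <<'E'
from h import *
np.set_printoptions(precision=4,suppress=True)
t=cam("top");s=cam("side")
print("fork top corners z.15")
for p in [(514,88),(615,106),(488,212),(524,217),(557,226),(594,232),(533,160),(568,167)]: print(p,onz(t,*c1(*p),.15)[:2])
print("stand base z.01")
B=[onz(t,*c1(*p),.01)[:2] for p in [(72,118),(212,127),(197,340),(55,330)]]
print(np.array(B),np.mean(B,0))
print("fork base z.01");print(np.array([onz(t,*c1(*p),.01)[:2] for p in [(488,67),(615,93),(465,190)]]))
print("bottle shoulder top",onz(t,*c1(519,328),.05)[:2], "side-body", onz(s,*c2(108,452),0)[:2],tri(t,c1(524,327),s,c2(105,362)))
print("handle end",tri(t,c1(88,318),s,c2(88,48)))
print("head rim",tri(t,c1(103,253),s,c2(133,92)))
print("jar",onz(t,252,301,.054)[:2],"tape",onz(t,225,250,.024)[:2],"green",onz(t,307,192,.06)[:2],"bigor",onz(t,335,168,.06)[:2],"blue",onz(t,424,194,.06)[:2],"tr",onz(t,*c1(740,40),0)[:2])
for n,p in dict(sd=(300,285),st=(320,262),w=(366,310),m=(355,280)).items(): print(n,onz(t,*p,.02)[:2])
E
```

```text
fork top corners z.15
(514, 88) [ 0.6663 -0.1238]
(615, 106) [ 0.6558 -0.1846]
(488, 212) [ 0.591  -0.1085]
(524, 217) [ 0.5882 -0.1302]
(557, 226) [ 0.5829 -0.15  ]
(594, 232) [ 0.5795 -0.1722]
(533, 160) [ 0.6227 -0.1354]
(568, 167) [ 0.6186 -0.1565]
stand base z.01
[[0.6677 0.17  ]
 [0.6621 0.0725]
 [0.5145 0.0808]
 [0.5204 0.1791]] [0.5911 0.1256]
fork base z.01
[[ 0.7052 -0.1181]
 [ 0.6877 -0.2057]
 [ 0.6197 -0.1028]]
bottle shoulder top [ 0.5239 -0.1367] side-body [ 0.5233 -0.1503] (array([ 0.5239, -0.1377,  0.0741]), np.float64(0.00018758502463211147))
handle end (array([0.5292, 0.1294, 0.1642]), np.float64(0.009740339269757639))
head rim (array([0.5677, 0.1283, 0.1215]), np.float64(0.0030102945264549896))
jar [0.3351 0.1252] tape [0.4397 0.1905] green [0.5654 0.0119] bigor [ 0.6166 -0.0466] blue [ 0.5634 -0.2335] tr [ 0.7272 -0.2938]
sd [0.3659 0.0266]
st [ 0.416  -0.0162]
w [ 0.3142 -0.1165]
m [ 0.3782 -0.0924]
```

Fork seat ≈ (0.610,-0.144), yaw ≈ -10°. Bottle ≈ (0.524,-0.137). Stand yaw ≈ -3.5°. Checks: the slot comes out 36 mm deep and 21.5 mm wide, and the base is 148×98 mm. Next I'll plan the moves.

```bash
cat >> h.py <<'E'
import json,os
F="cmd.json"
def load():
    if os.path.exists(F):
        d=json.load(open(F)); return np.array(d["p"]),Ro.from_matrix(d["R"])
    return np.array([.269,-.592,.234]),Ro.from_euler("xyz",[180,0,24.46],degrees=True)
def done(dp,rv):   # commanded pose after the last row of a call
    p,R=load(); p2=p+R.apply(np.array(dp)*.2); R2=R*Ro.from_rotvec(np.array(rv)*1.5)
    json.dump(dict(p=p2.tolist(),R=R2.as_matrix().tolist()),open(F,"w"))
def need(pos,R2):  # entries that reach pose (pos,R2)
    p,R=load(); return np.round(R.inv().apply(np.array(pos)-p)/.2,3).tolist(),np.round((R.inv()*R2).as_rotvec()/1.5,3).tolist()
def down(yaw): return Ro.from_euler("xyz",[180,0,yaw],degrees=True)
E
python3 - <<'E'
from h import *
print(need([.36,-.42,.234],down(97)))
E
```

```text
([0.77, -0.594, -0.0], [0.0, 0.0, -0.844])
```

Emit:
step_arm --delta_pos '[[0.77, -0.59, 0], [0.77, -0.59, 0], [0.77, -0.59, 0], [0.77, -0.59, 0], [0.77, -0.59, 0], [0.77, -0.59, 0], [0.77, -0.59, 0], [0.77, -0.59, 0]]' --rot '[[0, 0, -0.84], [0, 0, -0.84], [0, 0, -0.84], [0, 0, -0.84], [0, 0, -0.84], [0, 0, -0.84], [0, 0, -0.84], [0, 0, -0.84]]' --gripper '[1, 1, 1, 1, 1, 1, 1, 1]'

```text
time_s: 1.35
tool_pos: [0.3603, -0.4206, 0.2336]
tool_rot: [180.0, 0.0, 96.6]
force: [-0.5, -0.2, -0.0]
grip_width: 0.087
grasp_force: 0.0
```

```bash
python3 - <<'E'
from h import *
done([.77,-.59,0],[0,0,-.84]);print(load()[0],env.get_obs()["qpos"].round(1))
print(need([.45,-.24,.22],down(170)))
E
```

```text
[ 0.36031976 -0.42082552  0.234     ] [ 61.5   7.5 -16.2  96.6   2.1  76.3  51.5]
([0.846, 0.55, 0.07], [-0.0, 0.0, -0.853])
```

Emit:
step_arm --delta_pos '[[0.85, 0.55, 0.07], [0.85, 0.55, 0.07], [0.85, 0.55, 0.07], [0.85, 0.55, 0.07], [0.85, 0.55, 0.07], [0.85, 0.55, 0.07], [0.85, 0.55, 0.07], [0.85, 0.55, 0.07]]' --rot '[[0, 0, -0.85], [0, 0, -0.85], [0, 0, -0.85], [0, 0, -0.85], [0, 0, -0.85], [0, 0, -0.85], [0, 0, -0.85], [0, 0, -0.85]]' --gripper '[1, 1, 1, 1, 1, 1, 1, 1]'

```text
time_s: 2.35
tool_pos: [0.45, -0.239, 0.2196]
tool_rot: [-180.0, 0.0, 169.5]
force: [-0.3, 0.9, 0.2]
grip_width: 0.0869
grasp_force: 0.0
```

```bash
python3 - <<'E'
from h import *
done([.85,.55,.07],[0,0,-.85]);print(load()[0],env.get_obs()["qpos"].round(1))
p=[.5235,-.1375]
a=need(p+[.16],down(170));b=need(p+[.027],down(170));print(a,b)
E
```

```text
[ 0.44988451 -0.23922664  0.22      ] [ 52.6   3.  -28.3 103.    1.5  74.3 103.3]
([-0.271, 0.566, 0.3], [-0.0, 0.0, -0.003]) ([-0.271, 0.566, 0.965], [-0.0, 0.0, -0.003])
```

Emit:
step_arm --delta_pos '[[-0.27, 0.565, 0], [-0.27, 0.565, 0.1], [-0.27, 0.565, 0.3], [-0.27, 0.565, 0.3]]' --rot '[[0, 0, 0], [0, 0, 0], [0, 0, 0], [0, 0, 0]]' --gripper '[1, 1, 1, 1]'

```text
time_s: 2.85
tool_pos: [0.5211, -0.1364, 0.1568]
tool_rot: [179.9, -0.4, 169.6]
force: [-1.4, -0.0, 0.9]
grip_width: 0.0871
grasp_force: 0.0
```

```bash
python3 - <<'E'
from h import *
done([-.27,.565,.3],[0,0,0]);print(load()[0])
w=cam("wrist");cv2.imwrite("pics/w1.png",w["img"][:,:,::-1])
h=cv2.cvtColor(w["img"],cv2.COLOR_RGB2HSV);m=cv2.inRange(h,(8,130,80),(20,255,255))
n,l,st,c=cv2.connectedComponentsWithStats(m)
for i in range(1,n):
    if st[i,4]>60: print(st[i],c[i].round(1),onz(w,*c[i],.05).round(4))
print([proj(w,[.5235,-.1375,z]).round(1) for z in (0,.062,.098)])
E
```

```text
[ 0.52321044 -0.1376968   0.16      ]
[ 139    0  198   58 1980] [250.3  42.4] [ 0.3985 -0.1624  0.05  ]
[ 299  174   40   45 1024] [319.5 192.5] [ 0.5126 -0.1348  0.05  ]
[429 244  42  37 351] [448.2 259.4] [ 0.5879 -0.0408  0.05  ]
[116 267  34  61 851] [129.5 296. ] [ 0.573  -0.3104  0.05  ]
[502 267  23  61 546] [514.6 298.2] [0.6347 0.0121 0.05  ]
[ 292  339  348   22 5694] [478.4 350.7] [ 0.6829 -0.0212  0.05  ]
[array([318.8, 190.3]), array([318.6, 210.9]), array([318.4, 227.9])]
```

View pics/w1.png

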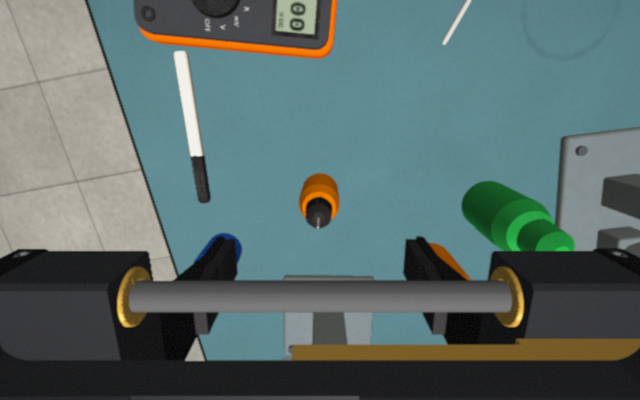

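The wrist view shows the bottle's needle tip at (318,227), predicted (318.4,227.9), with the bottle centred between the fingers. I'll descend and grip.

Emit:
step_arm --delta_pos '[[0, 0, 0.25], [0, 0, 0.5], [0, 0, 0.665], [0, 0, 0.665], [0, 0, 0.665], [0, 0, 0.665], [0, 0, 0.665], [0, 0, 0.665], [0, 0, 0.665], [0, 0, 0.665]]' --rot '[[0, 0, 0], [0, 0, 0], [0, 0, 0], [0, 0, 0], [0, 0, 0], [0, 0, 0], [0, 0, 0], [0, 0, 0], [0, 0, 0], [0, 0, 0]]' --gripper '[1, 1, 1, 1, -1, -1, -1, -1, -1, -1]' --squeeze 15

```text
time_s: 4.15
tool_pos: [0.5233, -0.1374, 0.0265]
tool_rot: [-180.0, -0.0, 169.7]
force: [0.7, 1.0, -0.1]
grip_width: 0.0347
grasp_force: 0.0
```

```bash
python3 - <<'E'
from h import *
done([0,0,.665],[0,0,0]);o=env.get_obs();print(load()[0],o["grip_width"],o["grasp_force"],o["force"])
R=down(170)
for q in ([.5235,-.1375,.15],[.448,.045,.15],[.448,.045,.0285]): print(need(q,R))
E
```

```text
[ 0.52321044 -0.1376968   0.027     ] 0.034721506440291434 0.0 [ 0.70455333  1.02002638 -0.11732209]
([-0.001, 0.001, -0.615], [-0.0, 0.0, -0.003])
([0.533, 0.832, -0.615], [-0.0, 0.0, -0.003])
([0.533, 0.832, -0.008], [-0.0, 0.0, -0.003])
```

Emit:
step_arm --delta_pos '[[0, 0, 0], [0, 0, 0], [0, 0, 0], [0, 0, -0.15], [0, 0, -0.35], [0, 0, -0.6], [0, 0, -0.6]]' --rot '[[0, 0, 0], [0, 0, 0], [0, 0, 0], [0, 0, 0], [0, 0, 0], [0, 0, 0], [0, 0, 0]]' --gripper '[-1, -1, -1, -1, -1, -1, -1]'

```text
time_s: 5.03
tool_pos: [0.5262, -0.138, 0.1508]
tool_rot: [-179.9, 0.5, 169.7]
force: [-0.3, 1.0, -0.6]
grip_width: 0.0325
grasp_force: 15.0
```

```bash
python3 - <<'E'
from h import *
done([0,0,-.6],[0,0,0])
R=down(170)
for q in ([.448,.045,.147],[.448,.045,.0285]): print(need(q,R))
E
```

```text
([0.533, 0.832, -0.0], [-0.0, 0.0, -0.003])
([0.533, 0.832, 0.592], [-0.0, 0.0, -0.003])
```

Emit:
step_arm --delta_pos '[[0.12, 0.2, 0], [0.27, 0.42, 0], [0.41, 0.64, 0], [0.533, 0.832, 0], [0.533, 0.832, 0.05], [0.533, 0.832, 0.2], [0.533, 0.832, 0.38], [0.533, 0.832, 0.52], [0.533, 0.832, 0.575], [0.533, 0.832, 0.595], [0.533, 0.832, 0.595], [0.533, 0.832, 0.595], [0.533, 0.832, 0.595], [0.533, 0.832, 0.595], [0.533, 0.832, 0.595]]' --rot '[[0, 0, 0], [0, 0, 0], [0, 0, 0], [0, 0, 0], [0, 0, 0], [0, 0, 0], [0, 0, 0], [0, 0, 0], [0, 0, 0], [0, 0, 0], [0, 0, 0], [0, 0, 0], [0, 0, 0], [0, 0, 0], [0, 0, 0]]' --gripper '[-1, -1, -1, -1, -1, -1, -1, -1, -1, -1, -1, -0.1, 0.3, 0.3, 0.3]'

```text
time_s: 6.9
tool_pos: [0.4483, 0.0453, 0.0277]
tool_rot: [-180.0, 0.0, 169.7]
force: [0.3, -0.4, -0.7]
grip_width: 0.055
grasp_force: 0.0
```

```bash
python3 - <<'E'
from h import *
np.set_printoptions(precision=4,suppress=True)
done([.533,.832,.595],[0,0,0]);print(load()[0])
print(env.get_obs()["qpos"].round(1))
yaw=np.radians(-3.5);zx=np.array([-np.cos(yaw),-np.sin(yaw),0]);z=np.sin(np.radians(35))*zx+np.cos(np.radians(35))*np.array([0,0,1])
t=cam("top");s=cam("side")
# dark handle mask in both views
for r,b in ((t,(230,180,265,215)),(s,(285,140,310,168))):
    h=cv2.cvtColor(r["img"],cv2.COLOR_RGB2GRAY);x0,y0,x1,y1=b
    m=(h[y0:y1,x0:x1]<60).astype(np.uint8);n,l,st,c=cv2.connectedComponentsWithStats(m);i=1+np.argmax(st[1:,4])
    pts=np.argwhere(l==i)[:,::-1]+[x0,y0];rect=cv2.minAreaRect(pts.astype(np.float32));print(st[i],c[i]+[x0,y0],rect)
    print(cv2.boxPoints(rect))
E
```

```text
[0.4481 0.0451 0.028 ]
[ 32.4  10.6 -43.7 121.7   9.4  51.   62.9]
[  9   7  10  26 188] [243.25   199.4521] ((243.5, 199.5), (25.0, 9.0), 90.0)
[[239. 187.]
 [248. 187.]
 [248. 212.]
 [239. 212.]]
[  1   4  21  19 222] [296.2973 153.1532] ((296.2400207519531, 153.32000732421875), (17.600000381469727, 13.600000381469727), 53.13010025024414)
[[285.52 150.36]
 [296.4  142.2 ]
 [306.96 156.28]
 [296.08 164.44]]
```

```bash
python3 - <<'E'
from h import *
np.set_printoptions(precision=4,suppress=True)
t=cam("top");s=cam("side")
print(tri(t,(243.8,199.8),s,(296.3,153.3)),onz(t,243.8,199.8,.1563))
a=np.radians(35);yaw=np.radians(-3.5);Z=np.array([-np.sin(a)*np.cos(yaw),-np.sin(a)*np.sin(yaw),np.cos(a)])
for src in (onz(t,243.8,199.8,.1563),tri(t,(243.8,199.8),s,(296.3,153.3))[0]):
    print("grip",src+Z*.003,"rim",src-Z*.028, proj(t,src-Z*.028),proj(s,src-Z*.028))
    # extents check
    Y=np.array([-np.sin(yaw),np.cos(yaw),0]);X=np.cross(Y,Z)
    for r in (t,s):
        q=np.array([proj(r,src+i*.018*X+j*.007*Y+k*.024*Z) for i in(-1,1) for j in(-1,1) for k in (-1,1)]);print(q.min(0),q.max(0))
R=Ro.from_matrix(np.c_[np.cross(np.array([np.sin(yaw),-np.cos(yaw),0]),-Z),[np.sin(yaw),-np.cos(yaw),0],-Z])
print(R.as_matrix(),R.as_euler("xyz",degrees=True))
print("to up",need([.448,.045,.24],down(100)))
# wrist opening needs
E
```

```text
(array([0.5433, 0.1292, 0.154 ]), np.float64(0.0003376541275117329)) [0.543  0.1288 0.1563]
grip [0.5413 0.1289 0.1588] rim [0.559  0.1278 0.1334] [246.4196 192.2489] [302.594  160.1723]
[237.3753 185.1611] [249.8448 214.768 ]
[284.6969 140.877 ] [307.5057 164.139 ]
grip [0.5416 0.1293 0.1565] rim [0.5593 0.1282 0.1311] [246.4181 192.1805] [302.7017 160.836 ]
[237.3953 185.1082] [249.8355 214.6443]
[284.8315 141.5815] [307.6079 164.7985]
[[ 0.8176 -0.061   0.5725]
 [-0.05   -0.9981 -0.035 ]
 [ 0.5736  0.     -0.8192]] [180.  -35.   -3.5]
to up ([0.0, -0.0, -1.06], [-0.0, 0.0, 0.811])
```

Emit:
step_arm --delta_pos '[[0, 0, -0.2], [0, 0, -0.45], [0, 0, -0.75], [0, 0, -0.98], [0, 0, -0.98], [0, 0, -0.98], [0, 0, -0.98], [0, 0, -0.98], [0, 0, -0.98], [0, 0, -0.98], [0, 0, -0.98], [0, 0, -0.98]]' --rot '[[0, 0, 0], [0, 0, 0], [0, 0, 0.1], [0, 0, 0.9], [0, 0, 0.9], [0, 0, 0.9], [0, 0, 0.9], [0, 0, 0.9], [0, 0, 0.9], [0, 0, 0.9], [0, 0, 0.9], [0, 0, 0.9]]' --gripper '[0.3, 0.3, 0.3, 0.4, 0.4, 0.4, 0.4, 0.4, 0.4, 0.4, 0.4, 0.4]'

```text
time_s: 8.6
tool_pos: [0.4481, 0.0454, 0.2235]
tool_rot: [-180.0, 0.0, 92.4]
force: [0.7, 0.3, 0.6]
grip_width: 0.0607
grasp_force: 0.0
```

```bash
python3 - <<'E'
from h import *
done([0,0,-.98],[0,0,.9]);print(load()[0],env.get_obs()["qpos"].round(1))
t=cam("top");h=cv2.cvtColor(t["img"],cv2.COLOR_RGB2HSV);m=cv2.inRange(h,(8,130,80),(20,255,255))
n,l,st,c=cv2.connectedComponentsWithStats(m)
for i in range(1,n):
    if st[i,4]>40: print(st[i],c[i].round(1),onz(t,*c[i],.05).round(4))
cv2.imwrite("pics/t2.png",t["img"][:,:,::-1])
R=Ro.from_euler("xyz",[180,-35,-3.5],degrees=True);Z=-R.as_matrix()[:,2];g=np.array([.5415,.129,.158])
print(need(g+Z*.075+[-.02,0,.04],Ro.from_euler("xyz",[180,-20,40],degrees=True)))
E
```

```text
[0.44806567 0.04507569 0.224     ] [ 42.4  -6.  -47.8 109.3  -4.6  74.8  -1.6]
[325 157  21  23 256] [334.5 169.3] [ 0.615  -0.0456  0.05  ]
[355 264  73  49 364] [384.4 282. ] [ 0.3779 -0.1526  0.05  ]
([0.426, 0.17, -0.177], [-0.106, 0.216, 0.603])
```

Emit:
step_arm --delta_pos '[[0.1, 0.04, -0.1], [0.2, 0.08, -0.18], [0.3, 0.12, -0.18], [0.43, 0.17, -0.18], [0.43, 0.17, -0.18], [0.43, 0.17, -0.18], [0.43, 0.17, -0.18]]' --rot '[[-0.106, 0.216, 0.603], [-0.106, 0.216, 0.603], [-0.106, 0.216, 0.603], [-0.106, 0.216, 0.603], [-0.106, 0.216, 0.603], [-0.106, 0.216, 0.603], [-0.106, 0.216, 0.603]]' --gripper '[0.4, 0.4, 0.4, 0.4, 0.4, 0.4, 0.4]'

```text
time_s: 9.52
tool_pos: [0.4782, 0.1328, 0.2593]
tool_rot: [-180.0, -19.9, 40.1]
force: [0.0, -0.2, -0.2]
grip_width: 0.0611
grasp_force: 0.0
```

```bash
python3 - <<'E'
from h import *
done([.43,.17,-.18],[-.106,.216,.603]);print(load()[0],env.get_obs()["qpos"].round(1),env.get_obs()["tool_pos"])
R=Ro.from_euler("xyz",[180,-35,-3.5],degrees=True);Z=-R.as_matrix()[:,2];g=np.array([.5415,.129,.158])
print(need(g+Z*.075,R))
E
```

```text
[0.47850237 0.13240041 0.26      ] [ 38.7 -17.2 -41.3 114.9 -26.   63.9 -44.1] [0.47824019 0.13282572 0.25926919]
([0.001, 0.067, 0.216], [-0.234, 0.166, 0.45])
```

Emit:
step_arm --delta_pos '[[0, 0.03, 0.1], [0, 0.067, 0.216], [0, 0.067, 0.216], [0, 0.067, 0.216], [0, 0.067, 0.216], [0, 0.067, 0.216], [0, 0.067, 0.216]]' --rot '[[-0.234, 0.166, 0.45], [-0.234, 0.166, 0.45], [-0.234, 0.166, 0.45], [-0.234, 0.166, 0.45], [-0.234, 0.166, 0.45], [-0.234, 0.166, 0.45], [-0.234, 0.166, 0.45]]' --gripper '[0.4, 0.4, 0.4, 0.4, 0.4, 0.4, 0.4]'

```text
time_s: 10.4
tool_pos: [0.5063, 0.1373, 0.2153]
tool_rot: [179.7, -34.7, -3.4]
force: [1.0, -0.1, -0.1]
grip_width: 0.0613
grasp_force: 0.0
```

```bash
python3 - <<'E'
from h import *
np.set_printoptions(precision=4,suppress=True)
done([0,.067,.216],[-.234,.166,.45]);o=env.get_obs();print(load()[0],load()[1].as_euler("xyz",degrees=True),o["qpos"].round(1),o["tool_pos"],o["tool_rot"])
w=cam("wrist");cv2.imwrite("pics/w2.png",w["img"][:,:,::-1])
R=Ro.from_euler("xyz",[180,-35,-3.5],degrees=True);X,Y,Z=R.as_matrix().T;Z=-Z;g=np.array([.5415,.129,.158])
for n,q in dict(end=g+.021*Z,grip=g,rim=g-.031*Z,e1=g+.021*Z+.018*X,e2=g+.021*Z-.018*X).items(): print(n,proj(w,q))
E
```

```text
[0.4984 0.1316 0.2194] [-179.9902  -34.9572   -3.4894] [ -20.   -17.2   -9.3  128.5   24.1   41.2 -137.4] [0.5063 0.1373 0.2153] [179.6967 -34.7452  -3.3502]
end [329.9531 236.2539]
grip [328.973  224.1921]
rim [327.8011 209.7707]
e1 [330.266  208.5983]
e2 [329.6551 262.5866]
```

View pics/w2.png

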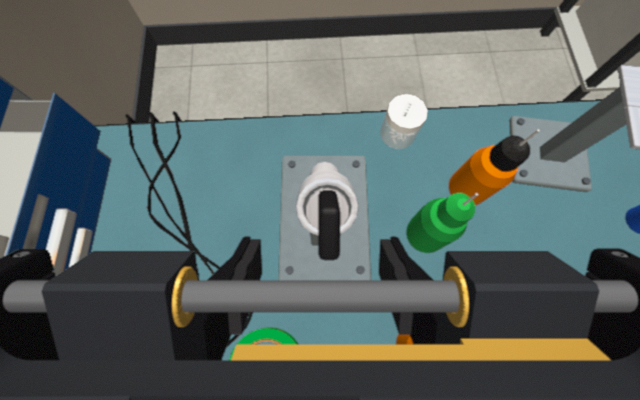

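The wrist view shows the handle end at about (329,240), predicted (330,236), so the spindle position agrees. The bystanders stand clear. However, joint 2 is at its limit and the arm stopped 10 mm short. I'll fit the arm's kinematics from the logged joint/pose pairs to choose a reachable way to grip.

```bash
cat > kin.py <<'E'
from h import *
from scipy.optimize import least_squares
import itertools
D=[([66.354,18.392,-4.016,83.108,1.295,78.541,-3.26],[.269,-.592,.234],[180,0,24.46]),
([61.5,7.5,-16.2,96.6,2.1,76.3,51.5],[.3603,-.4206,.2336],[180,0,96.6]),
([52.6,3,-28.3,103,1.5,74.3,103.3],[.45,-.239,.2196],[180,0,169.5]),
([32.4,10.6,-43.7,121.7,9.4,51,62.9],[.4483,.0453,.0277],[180,0,169.7]),
([42.4,-6,-47.8,109.3,-4.6,74.8,-1.6],[.4481,.0454,.2235],[180,0,92.4]),
([38.7,-17.2,-41.3,114.9,-26,63.9,-44.1],[.4782,.1328,.2593],[180,-19.9,40.1]),
([-20,-17.2,-9.3,128.5,24.1,41.2,-137.4],[.5063,.1373,.2153],[179.7,-34.7,-3.4])]
def fk(q,L,s):
    q=np.radians(q); R=Ro.identity();p=np.zeros(3)
    ax="zyzyzyz"; off=[[0,0,L[0]],[0,0,0],[L[2],0,L[1]],[0,0,0],[L[4],0,L[3]],[0,0,0],[L[6],0,L[5]]]
    for i in range(7):
        v=np.zeros(3);v["xyz".index(ax[i])]=s[i]*q[i]; 
        R=R*Ro.from_rotvec(v); p=p+R.apply(off[i])
    return p,R*Ro.from_euler("z",90+0,degrees=True)
def fit():
    best=None
    for s in itertools.product((-1,1),repeat=3):
        sg=[-1,1,s[0],1,s[1],1,s[2]]
        f=lambda L:np.concatenate([fk(q,L,sg)[0]-p for q,p,_ in D])
        r=least_squares(f,[.35,.4,0,.4,0,.3,0])
        rot=np.mean([np.degrees((fk(q,r.x,sg)[1].inv()*Ro.from_euler("xyz",e,degrees=True)).magnitude()) for q,p,e in D])
        print(sg,r.x.round(4),np.abs(r.fun).max().round(4),rot.round(2))
        if best is None or rot+1e3*r.cost<best[0]: best=(rot+1e3*r.cost,r.x,sg)
    return best[1:]
if __name__=="__main__":
    L,s=fit();json.dump([L.tolist(),s],open("kin.json","w"))
E
python3 kin.py
```

```text
[-1, 1, -1, 1, -1, 1, -1] [ 0.2773  0.4569 -0.0048  0.5257  0.031   0.3417  0.0068] 0.0304 0.08
[-1, 1, -1, 1, -1, 1, 1] [ 0.2859  0.4528 -0.0078  0.5139  0.0134  0.3666 -0.0082] 0.0303 80.74
[-1, 1, -1, 1, 1, 1, -1] [ 0.0059  0.2437  0.0363  0.4588 -0.1652  0.0492  0.014 ] 0.0743 19.71
[-1, 1, -1, 1, 1, 1, 1] [-0.0067  0.2459  0.0371  0.4454 -0.1849  0.0622  0.0034] 0.0751 93.54
[-1, 1, 1, 1, -1, 1, -1] [ 0.0397  1.313  -0.4257  0.4117 -0.3699  1.3939 -0.1147] 0.3953 54.47
[-1, 1, 1, 1, -1, 1, 1] [-0.0029  1.4289 -0.3814  0.7705  0.1618  0.8458  0.2777] 0.4503 87.14
[-1, 1, 1, 1, 1, 1, -1] [ 0.0231  0.3329 -0.2215  0.436  -0.1859  0.1885 -0.0318] 0.476 60.79
[-1, 1, 1, 1, 1, 1, 1] [ 0.1282  0.1435 -0.1572  0.6347  0.1754 -0.3008  0.1846] 0.5548 92.38
```

```bash
sed -i '/^def fit/,$d' kin.py; cat >> kin.py <<'E'
S=[-1,1,-1,1,-1,1,-1]
def fk(q,L):
    q=np.radians(q);R=Ro.identity();p=np.zeros(3)
    off=np.zeros((7,3));off[0]=[L[0],0,L[1]];off[2]=L[2:5];off[4]=L[5:8];off[5]=[L[8],0,0];off[6]=[0,0,L[9]]
    for i in range(7):
        v=np.zeros(3);v["xyz".index("zyzyzyz"[i])]=S[i]*q[i];R=R*Ro.from_rotvec(v);p=p+R.apply(off[i])
    return p,R*Ro.from_euler("z",90,degrees=True)
def fit(D):
    return least_squares(lambda L:np.r_[np.concatenate([fk(q,L)[0]-p for q,p,_ in D]),1e-3*L[[0,2,3,5,6,8]]],[0,.3,0,0,.45,0,0,.45,0,.3])
if __name__=="__main__":
    r=fit(D);print(r.x.round(4),np.abs(r.fun[:-6]).max());json.dump(r.x.tolist(),open("kin.json","w"))
E
python3 kin.py
```

```text
[-0.      0.2518 -0.0148 -0.0224  0.4794  0.0027 -0.002   0.5138 -0.0069
  0.3698] 0.003488756101811319
```

```bash
cat > ik.py <<'E'
from kin import *
L=np.array(json.load(open("kin.json")))
lo=np.array([-163.93,-17.29,-79.2,3.27,-89.18,5.43,-154.24])+.8;hi=np.array([163.93,119.83,71.16,140.29,269.18,117.66,154.24])-.8
g=np.array([.5415,.129,.158]);R0=Ro.from_euler("xyz",[180,-35,-3.5],degrees=True);Zs=-R0.as_matrix()[:,2]
def target(s,th,phi,half=0):  # spindle drawn s, turned th, tool tilted phi about handle's y from coaxial
    R=Ro.from_rotvec(Zs*np.radians(th))*R0*Ro.from_euler("z",180*half,degrees=True)*Ro.from_euler("y",phi*(1-2*half),degrees=True)
    return g+Zs*s+R.apply([0,0,.008]),R
def solve(p,R,seed,w=0):
    f=lambda q:np.r_[(fk(q,L)[0]-p)*10,(fk(q,L)[1].inv()*R).as_rotvec()*3, w*(q-seed)]
    r=least_squares(f,np.clip(seed,lo+.1,hi-.1),bounds=(lo,hi),max_nfev=60);return r.x,np.linalg.norm(fk(r.x,L)[0]-p)*1e3+np.degrees((fk(r.x,L)[1].inv()*R).magnitude())*2
E
python3 - <<'E'
from ik import *
rng=np.random.default_rng(0)
seeds=[np.array(d[0],float) for d in D[3:]]+[np.array([a,-10,b,120,c,40,-60.]) for a,b,c in ((60,-60,-60),(-60,50,60),(30,-70,-30))]
for phi in (0,12,25,-12):
  for half in (0,1):
    row=[]
    for th in (0,30,50,80):
      for s in (0,.06,.115):
        p,R=target(s,th,phi,half);b=min((solve(p,R,x) for x in seeds),key=lambda t:t[1]);row.append(f"{b[1]:.1f}")
    print(phi,half,row)
E
```

```text
0 0 ['0.0', '0.0', '27.6', '0.0', '0.0', '27.6', '0.0', '0.0', '27.6', '0.0', '0.0', '27.6']
0 1 ['0.0', '0.0', '27.6', '0.0', '0.0', '27.6', '0.0', '0.0', '27.6', '0.0', '0.0', '27.6']
12 0 ['5.0', '22.4', '53.4', '0.0', '26.8', '65.4', '0.0', '28.2', '68.7', '0.0', '18.0', '56.2']
12 1 ['0.0', '13.3', '47.4', '0.0', '26.8', '65.4', '0.0', '28.2', '68.7', '0.0', '18.0', '56.2']
25 0 ['44.0', '64.4', '92.3', '37.6', '54.4', '93.1', '24.7', '42.2', '88.9', '0.0', '12.7', '52.2']
25 1 ['31.4', '33.2', '45.0', '43.3', '54.4', '89.7', '24.7', '44.8', '88.9', '0.0', '12.7', '52.2']
-12 0 ['0.0', '0.0', '0.0', '0.0', '0.0', '0.0', '0.0', '0.0', '0.0', '0.0', '0.0', '0.0']
-12 1 ['0.0', '0.0', '0.0', '0.0', '0.0', '0.0', '0.0', '0.0', '0.0', '0.0', '0.0', '0.0']
```

```bash
python3 - <<'E'
from ik import *
np.set_printoptions(precision=1,suppress=True,linewidth=150)
for phi in (-12,-18,-24):
  for half in (0,1):
    q=np.array(D[-1][0],float) if half==0 else np.array(D[-2][0],float); print(phi,half)
    for s,th in ((.08,0),(0,0),(0,20),(0,40),(0,60),(0,80),(.04,80),(.08,80),(.12,80)):
        p,R=target(s,th,phi,half)
        for k in range(3): q,e=solve(p,R,q,.001)
        if th in(0,80): print("  ",s,th,q,round(e,1))
    q2=q.copy()
    p=np.array([.61,-.1444,.185]);
E
```

```text
-12 0
   0.08 0 [ -20.8  -11.8   -3.8  120.2   12.6   51.8 -124.3] 0.0
   0 0 [ -19.6   -2.7   -2.6  120.5   14.4   42.2 -124.6] 0.0
   0 80 [-25.7  -1.4  -8.5 123.7  42.   46.4 -78.2] 0.0
   0.04 80 [-26.8  -6.2  -9.2 123.8  38.5  50.6 -75.2] 0.0
   0.08 80 [-27.9 -10.7  -9.7 123.5  35.6  55.1 -72.7] 0.0
   0.12 80 [-29.  -14.8 -10.4 122.6  33.1  59.9 -70.5] 0.0
-12 1
   0.08 0 [ 15.8 -14.3 -35.4 120.1   1.   50.4  65.8] 0.0
   0 0 [ 16.2  -3.3 -37.3 120.4  11.3  41.7  57.9] 0.0
   0 80 [  9.8  -1.8 -43.6 123.7  40.8  45.7 102.7] 0.0
   0.04 80 [  8.2  -8.  -41.7 123.8  33.1  47.9 109.1] 0.0
   0.08 80 [  5.9 -13.5 -39.4 123.5  26.9  51.1 114.5] 0.0
   0.12 80 [ -7.6 -16.5 -28.2 122.6  26.7  56.8 115. ] 0.0
-18 0
   0.08 0 [ -19.5   -8.2   -3.1  115.6    8.3   57.4 -119.6] 0.0
   0 0 [ -18.3    0.5   -2.   115.7    9.1   48.5 -118.9] 0.0
   0 80 [-27.2   2.6 -10.2 120.4  44.3  53.9 -82.4] 0.0
   0.04 80 [-28.1  -2.  -11.  120.6  41.2  57.8 -79.8] 0.0
   0.08 80 [-29.1  -6.4 -11.7 120.3  38.5  61.9 -77.3] 0.0
   0.12 80 [-30.  -10.4 -12.4 119.6  36.1  66.3 -75.2] 0.0
-18 1
   0.08 0 
[... 353 characters left out ...]
 -17.4   -4.3   -3.2  111.1    4.7   63.2 -115.9] 0.0
   0 0 [ -16.3    4.    -2.3  110.9    5.2   54.9 -114.8] 0.0
   0 80 [-28.6   6.8 -11.4 116.9  45.9  61.3 -85.6] 0.0
   0.04 80 [-29.4   2.4 -12.3 117.2  43.2  64.9 -83.3] 0.0
   0.08 80 [-30.3  -1.8 -13.1 117.1  40.8  68.7 -81.1] 0.0
   0.12 80 [-31.2  -5.6 -13.9 116.6  38.6  72.7 -79.1] 0.0
-24 1
   0.08 0 [ 25.8  -5.8 -43.9 111.1   0.1  62.8  68.2] 0.0
   0 0 [ 23.    5.2 -43.6 110.9   9.7  55.5  61.5] 0.0
   0 80 [  8.2   9.7 -51.1 116.9  51.3  65.7  90.6] 0.0
   0.04 80 [  8.8   3.5 -51.6 117.2  45.3  66.4  95.2] 0.0
   0.08 80 [  8.5  -2.6 -51.  117.1  39.3  67.6 100.1] 0.0
   0.12 80 [  7.5  -8.3 -49.4 116.6  33.9  69.6 104.9] 0.0
```

Coaxial gripping cannot complete the 110 mm draw. Tilting the tool 18° towards vertical about the handle's own y (the gripping line) makes the whole path reachable with margin, and the fingertips stay 6 mm above the shoulder.

```bash
python3 - <<'E'
from ik import *
for s in (.06,.002): print(need(*target(s,0,-18)))
print(target(.002,0,-18)[0])
E
```

```text
([-0.012, -0.0, 0.113], [-0.0, -0.209, 0.0])
([-0.011, 0.0, 0.403], [-0.0, -0.209, 0.0])
[0.5426896  0.12892724 0.15198787]
```

Emit:
step_arm --delta_pos '[[-0.012, 0, 0.0], [-0.012, 0, 0.05], [-0.012, 0, 0.11], [-0.012, 0, 0.2], [-0.011, 0, 0.3], [-0.011, 0, 0.403], [-0.011, 0, 0.403], [-0.011, 0, 0.403]]' --rot '[[0, -0.1, 0], [0, -0.209, 0], [0, -0.209, 0], [0, -0.209, 0], [0, -0.209, 0], [0, -0.209, 0], [0, -0.209, 0], [0, -0.209, 0]]' --gripper '[0.4, 0.4, 0.4, 0.4, 0.4, 0.4, 0.4, 0.4]'

```text
time_s: 11.45
tool_pos: [0.5499, 0.133, 0.1477]
tool_rot: [179.8, -16.8, -3.5]
force: [0.3, 0.1, 0.9]
grip_width: 0.0608
grasp_force: 0.0
```

```bash
python3 - <<'E'
from ik import *
np.set_printoptions(precision=4,suppress=True,linewidth=150)
done([-.011,0,.403],[0,-.209,0]);o=env.get_obs();print(load()[0],load()[1].as_euler("xyz",degrees=True),o["tool_pos"],o["tool_rot"],o["qpos"].round(1),o["force"])
w=cam("wrist");cv2.imwrite("pics/w3.png",w["img"][130:330,200:460,::-1].repeat(3,0).repeat(3,1))
E
```

```text
[0.5427 0.1289 0.1521] [-179.9916  -16.995    -3.4863] [0.5499 0.133  0.1477] [179.7764 -16.7512  -3.5284] [ -21.8    0.9    1.1  115.3    9.3   48.9 -119.5] [0.3066 0.1149 0.93  ]
```

View pics/w3.png

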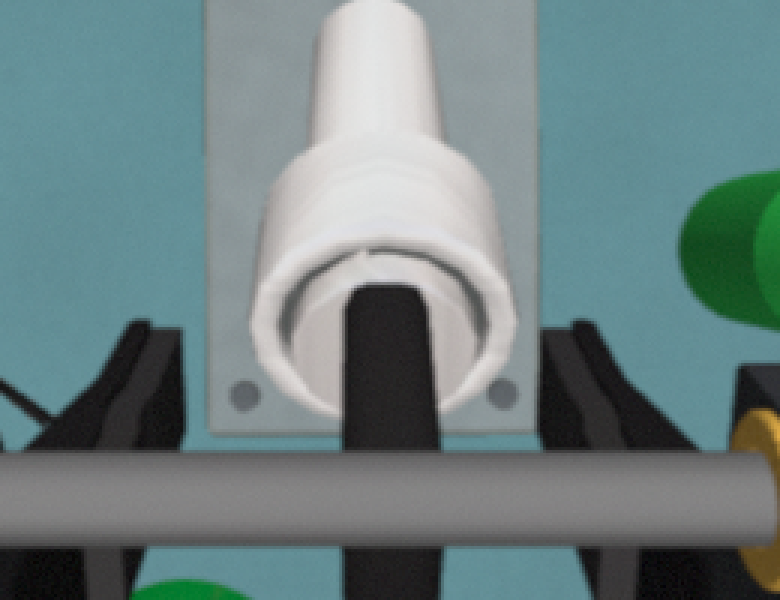

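The crop shows the handle at x≈390 between fingers centred at ≈362. That matches the 4 mm offset in the measured pose, because the unreachable command had been clamped. I'll resync to the measured pose and correct.

```bash
cat >> h.py <<'E'
def sync():
    o=env.get_obs();json.dump(dict(p=o["tool_pos"].tolist(),R=Ro.from_euler("xyz",o["tool_rot"],degrees=True).as_matrix().tolist()),open(F,"w"))
E
python3 - <<'E'
from ik import *
sync();print(need(*target(.002,0,-18)))
E
```

```text
([-0.03, 0.024, -0.028], [0.002, 0.002, -0.0])
```

Emit:
step_arm --delta_pos '[[-0.03, 0.024, -0.028], [-0.03, 0.024, -0.028], [-0.03, 0.024, -0.028]]' --rot '[[0.002, 0, 0], [0.002, 0, 0], [0.002, 0, 0]]' --gripper '[0.4, 0.4, 0.4]'

```text
time_s: 11.88
tool_pos: [0.5431, 0.1286, 0.152]
tool_rot: [180.0, -16.8, -3.6]
force: [0.1, -0.3, -0.4]
grip_width: 0.0609
grasp_force: 0.0
```

```bash
python3 - <<'E'
from ik import *
sync();print(load()[0],target(.002,0,-18)[0],need(*target(.002,0,-18)),env.get_obs()["qpos"].round(1))
w=cam("wrist")
for z in (0,.021):print(proj(w,g+Zs*z))
h=cv2.cvtColor(w["img"],cv2.COLOR_RGB2GRAY)
for v in (240,255,270,325): 
    r=np.where(h[v,290:370]<55)[0]+290;print(v,r.min() if len(r) else 0,r.max() if len(r) else 0)
E
```

```text
[0.54313872 0.12860777 0.15202518] [0.5426896  0.12892724 0.15198787] ([-0.002, -0.001, -0.0], [0.0, 0.002, -0.001]) [ -21.6   -0.4    1.2  116.1    9.    49.2 -118.9]
[319.81897246 272.49819847]
[319.85344326 309.78549997]
240 305 332
255 304 333
270 303 334
325 306 331
```

Emit:
step_arm --delta_pos '[[0, 0, 0], [0, 0, 0], [0, 0, 0], [0, 0, 0], [0, 0, 0], [0, 0, 0], [0, 0, 0], [0, 0, 0], [0, 0, 0]]' --rot '[[0, 0, 0], [0, 0, 0], [0, 0, 0], [0, 0, 0], [0, 0, 0], [0, 0, 0], [0, 0, 0], [0, 0, 0], [0, 0, 0]]' --gripper '[-0.2, -1, -1, -1, -1, -1, -1, -1, -1]' --squeeze 25

```text
time_s: 13.05
tool_pos: [0.5431, 0.1288, 0.1515]
tool_rot: [180.0, -16.8, -3.6]
force: [-0.1, 1.5, -1.4]
grip_width: 0.0136
grasp_force: 25.0
```

```bash
cat > turn.py <<'E'
from ik import *
# from commanded pose c0 (spindle seated, th=0): pose for turn th and draw s about the spindle axis through g
def pose(th,s):
    d=json.load(open("grasp.json"));p0=np.array(d["p"]);R0_=Ro.from_matrix(d["R"]);T=Ro.from_rotvec(Zs*np.radians(th))
    return g+T.apply(p0-g)+Zs*s,T*R0_
E
python3 - <<'E'
from ik import *
o=env.get_obs();print(o)
import shutil;shutil.copy("cmd.json","grasp.json")
from turn import pose
for th,s in ((0,.001),(10,.001),(15,.001),(15,.005)):print(th,s,need(*pose(th,s)))
E
```

```text
{'time_s': 13.05, 'qpos': array([ -21.62442688,   -0.30669329,    1.21956703,  116.11122363,
          8.94296274,   49.16628458, -118.92912068]), 'joint_velocities': array([ 0.07057671,  0.0160386 ,  0.02046331,  0.04427579,  0.01370048,
        0.16187068, -0.00526057]), 'effort': array([  0.68712585, -30.18619895,   0.65252474, -29.91894364,
         0.83988106,  -0.88723015,  -0.03929396]), 'tool_pos': array([0.54311669, 0.12884669, 0.15148839]), 'tool_rot': array([179.97551237, -16.75878865,  -3.55958956]), 'force': array([-0.06023067,  1.46543029, -1.38930989]), 'wrist_torque': array([0.42021935, 0.17427706, 0.10225995]), 'grasp_force': 24.972924555986538, 'grip_width': 0.013581257533539748}
0 0.001 ([-0.002, 0.0, -0.005], [0.0, 0.0, 0.0])
10 0.001 ([-0.001, 0.002, -0.005], [-0.036, 0.0, -0.111])
15 0.001 ([-0.001, 0.003, -0.005], [-0.055, 0.0, -0.166])
15 0.005 ([-0.007, 0.003, -0.024], [-0.055, 0.0, -0.166])
```

```bash
python3 - <<'E'
from turn import *
for th,s in ((10,.001),(20,.001),(20,.005)):print(th,s,need(*pose(th,s)))
E
```

```text
10 0.001 ([-0.001, 0.002, -0.005], [-0.036, 0.0, -0.111])
20 0.001 ([-0.0, 0.003, -0.005], [-0.073, 0.0, -0.221])
20 0.005 ([-0.007, 0.003, -0.024], [-0.073, 0.0, -0.221])
```

Emit:
step_arm --delta_pos '[[-0.001, 0.002, -0.005], [0, 0.003, -0.005], [0, 0.003, -0.005], [-0.004, 0.003, -0.015], [-0.007, 0.003, -0.024], [-0.007, 0.003, -0.024]]' --rot '[[-0.036, 0, -0.111], [-0.073, 0, -0.221], [-0.073, 0, -0.221], [-0.073, 0, -0.221], [-0.073, 0, -0.221], [-0.073, 0, -0.221]]' --gripper '[-1, -1, -1, -1, -1, -1]'

```text
time_s: 13.8
tool_pos: [0.5402, 0.1281, 0.1558]
tool_rot: [168.3, -14.8, 16.0]
force: [0.6, 1.8, -1.3]
grip_width: 0.0142
grasp_force: 25.0
```

```bash
cat >> turn.py <<'E'
def report(th):
    o=env.get_obs();p=pose(th,0)[0];print("drawn mm",(Zs@(o["tool_pos"]-p)*1e3).round(2),"lat",((o["tool_pos"]-p-Zs*(Zs@(o["tool_pos"]-p)))*1e3).round(1),"pull N",(-Zs@o["force"]).round(2),o["force"].round(1),"tq",(Zs@o["wrist_torque"]).round(2),"roterr",np.degrees((pose(th,0)[1].inv()*Ro.from_euler("xyz",o["tool_rot"],degrees=True)).as_rotvec()).round(1),o["qpos"].round(0))
E
python3 - <<'E'
from turn import *
done([-.007,.003,-.024],[-.073,0,-.221]);report(20)
for th,s in ((20,.001),(30,.001),(30,.005)):print(th,s,need(*pose(th,s)))
E
```

```text
drawn mm 4.81 lat [-0.4  0.1 -0.3] pull N 1.34 [ 0.6  1.8 -1.3] tq -0.16 roterr [ 0.  -0.1  0.1] [ -24.    1.   -1.  115.   18.   53. -110.]
20 0.001 ([0.006, 0.001, 0.019], [0.0, 0.0, -0.0])
30 0.001 ([0.007, 0.002, 0.019], [-0.036, 0.0, -0.111])
30 0.005 ([0.0, 0.002, -0.0], [-0.036, 0.0, -0.111])
```

Drawn 4.8 mm at only 1.3 N. I'll check with slightly more draw whether this is the slot.

Emit:
step_arm --delta_pos '[[-0.002, 0, -0.007], [-0.005, 0, -0.014], [-0.005, 0, -0.014]]' --rot '[[0, 0, 0], [0, 0, 0], [0, 0, 0]]' --gripper '[-1, -1, -1]'

```text
time_s: 14.18
tool_pos: [0.5385, 0.1282, 0.1581]
tool_rot: [168.2, -14.8, 16.1]
force: [1.8, 1.5, -3.0]
grip_width: 0.0139
grasp_force: 25.0
```

```bash
python3 - <<'E'
from turn import *
done([-.005,0,-.014],[0,0,0]);report(20)
for th,s in ((20,.001),(20,.03),(30,.001),(30,.005)):print(th,s,need(*pose(th,s)))
w=cam("wrist");cv2.imwrite("pics/w4.png",w["img"][130:330,200:460,::-1].repeat(3,0).repeat(3,1))
E
```

```text
drawn mm 7.62 lat [-0.4  0.  -0.3] pull N 3.45 [ 1.8  1.5 -3. ] tq -0.08 roterr [-0.  -0.1 -0. ] [ -24.    0.   -1.  115.   18.   53. -110.]
20 0.001 ([0.011, 0.001, 0.033], [0.0, 0.0, -0.0])
20 0.03 ([-0.034, 0.001, -0.105], [0.0, 0.0, -0.0])
30 0.001 ([0.012, 0.002, 0.033], [-0.036, 0.0, -0.111])
30 0.005 ([0.005, 0.002, 0.014], [-0.036, 0.0, -0.111])
```

View pics/w4.png

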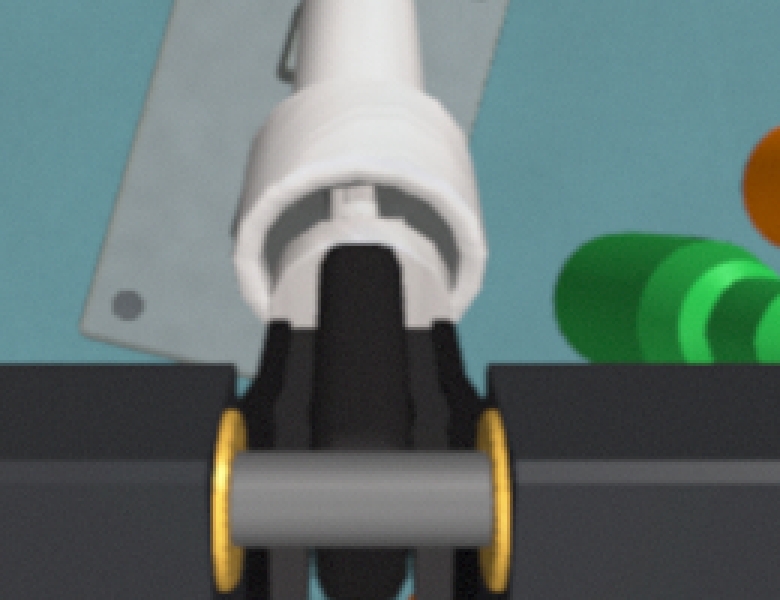

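The shoulder now stands well clear of the rim with shaft showing beneath it, around (355,200) in the crop. The draw of 7.6 mm is more than the 3 mm of play, so the pin is in the slot. I'll draw further, watching the force.

Emit:
step_arm --delta_pos '[[-0.008, 0.001, -0.025], [-0.017, 0.001, -0.05], [-0.025, 0.001, -0.077], [-0.034, 0.001, -0.105], [-0.034, 0.001, -0.105]]' --rot '[[0, 0, 0], [0, 0, 0], [0, 0, 0], [0, 0, 0], [0, 0, 0]]' --gripper '[-1, -1, -1, -1, -1]'

```text
time_s: 14.85
tool_pos: [0.5257, 0.1287, 0.1768]
tool_rot: [168.2, -14.8, 16.0]
force: [-0.2, 2.2, -0.8]
grip_width: 0.0138
grasp_force: 25.0
```

```bash
python3 - <<'E'
from turn import *
done([-.034,.001,-.105],[0,0,0]);report(20)
for s in (.06,.09,.125):print(s,need(*pose(20,s)))
E
```

```text
drawn mm 30.31 lat [-0.2 -0.2 -0.2] pull N 0.46 [-0.2  2.2 -0.8] tq -0.15 roterr [-0.  -0.1  0. ] [ -24.   -2.   -2.  115.   17.   55. -110.]
0.06 ([-0.047, -0.0, -0.142], [0.0, 0.0, -0.0])
0.09 ([-0.094, 0.0, -0.285], [0.0, 0.0, -0.0])
0.125 ([-0.149, 0.0, -0.451], [0.0, 0.0, -0.0])
```

Free. I'll draw on to 125 mm.

Emit:
step_arm --delta_pos '[[-0.012, 0, -0.035], [-0.024, 0, -0.07], [-0.036, 0, -0.107], [-0.048, 0, -0.145], [-0.06, 0, -0.182], [-0.072, 0, -0.22], [-0.084, 0, -0.257], [-0.096, 0, -0.295], [-0.11, 0, -0.333], [-0.123, 0, -0.372], [-0.136, 0, -0.411], [-0.149, 0, -0.451], [-0.149, 0, -0.451]]' --rot '[[0, 0, 0], [0, 0, 0], [0, 0, 0], [0, 0, 0], [0, 0, 0], [0, 0, 0], [0, 0, 0], [0, 0, 0], [0, 0, 0], [0, 0, 0], [0, 0, 0], [0, 0, 0], [0, 0, 0]]' --gripper '[-1, -1, -1, -1, -1, -1, -1, -1, -1, -1, -1, -1, -1]'

```text
time_s: 16.48
tool_pos: [0.4717, 0.1326, 0.2549]
tool_rot: [168.3, -14.9, 16.1]
force: [-0.3, -0.1, -2.5]
grip_width: 0.014
grasp_force: 25.0
```

```bash
python3 - <<'E'
from turn import *
np.set_printoptions(suppress=True,precision=3)
done([-.149,0,-.451],[0,0,0]);report(20)
# pose of the spindle in the tool: handle point and axis
p,R=pose(20,.125);gh=g+Zs*.125
rel_p=R.inv().apply(gh-p);ax=R.inv().apply(Zs);print("tool frame: handle pt",rel_p,"axis",ax)
json.dump(dict(h=rel_p.tolist(),a=ax.tolist()),open("rel.json","w"))
o=env.get_obs();q=o["qpos"]
# upright pose: choose yaw of tool; tool tilt about tool y so axis = world z
fx=np.array([np.cos(np.radians(-10.3)),np.sin(np.radians(-10.3)),0]);seat=np.array([.610,-.1444,.15])
tilt=np.degrees(np.arctan2(ax[0],-ax[2]));print("tilt",tilt)
for yaw in (-60,-30,0,16,40,70,100):
    Ru=Ro.from_euler("z",yaw,degrees=True)*Ro.from_euler("x",180,degrees=True)*Ro.from_euler("y",tilt,degrees=True)
    x=q.copy();out=[]
    for sp in (seat-fx*.09+[0,0,.01],seat+[0,0,.01]):
        tp=sp+[0,0,.035]-Ru.apply(rel_p);
        for k in range(3): x,e=solve(tp,Ru,x,.001)
        out.append((x.round(0).tolist(),round(e,1)))
    print(yaw,Ru.apply(ax).round(3),out)
E
```

```text
drawn mm 125.28 lat [0.1 0.3 0.1] pull N 1.87 [-0.3 -0.1 -2.5] tq -0.09 roterr [-0. -0. -0.] [ -26.  -12.   -3.  114.   15.   66. -110.]
tool frame: handle pt [ 0.    -0.    -0.006] axis [-0.312  0.001 -0.95 ]
tilt -18.19609676127134
-60 [-0.001 -0.001  1.   ] [([7.0, 18.0, 15.0, 92.0, -16.0, 86.0, -125.0], np.float64(0.0)), ([9.0, 28.0, 14.0, 78.0, -18.0, 89.0, -126.0], np.float64(0.0))]
-30 [-0.001 -0.001  1.   ] [([7.0, 21.0, 10.0, 88.0, -8.0, 89.0, -102.0], np.float64(0.0)), ([8.0, 31.0, 10.0, 74.0, -9.0, 94.0, -102.0], np.float64(0.0))]
0 [-0.    -0.001  1.   ] [([4.0, 21.0, 7.0, 88.0, 1.0, 90.0, -79.0], np.float64(0.0)), ([5.0, 31.0, 6.0, 73.0, 0.0, 94.0, -79.0], np.float64(0.0))]
16 [ 0.    -0.001  1.   ] [([2.0, 19.0, 5.0, 89.0, 5.0, 88.0, -67.0], np.float64(0.0)), ([4.0, 30.0, 5.0, 75.0, 5.0, 92.0, -66.0], np.float64(0.0))]
40 [ 0.001 -0.001  1.   ] [([-0.0, 16.0, 4.0, 93.0, 11.0, 84.0, -49.0], np.float64(0.0)), ([1.0, 27.0, 4.0, 80.0, 11.0, 87.0, -47.0], np.float64(0.0))]
70 [ 0.001 -0.     1.   ] [([-4.0, 11.0, 4.0, 100.0, 17.0, 76.0, -25.0], np.float64(0.0)), ([-2.0, 21.0, 4.0, 88.0, 16.0, 78.0, -22.0], np.float64(0.0))]
100 [0.001 0.    1.   ] [([-8.0, 4.0, 7.0, 108.0, 19.0, 67.0, 2.0], np.float64(0.0)), ([-5.0, 14.0, 7.0, 96.0, 17.0, 67.0, 5.0], np.float64(0.0))]
```

The spindle is out, drawn 125 mm with almost no force. Next is planning the upright carry.

```bash
cat > hang.py <<'E'
from turn import *
d=json.load(open("rel.json"));rp,ax=np.array(d["h"]),np.array(d["a"])
fyaw=-10.3;fx=np.array([np.cos(np.radians(fyaw)),np.sin(np.radians(fyaw)),0]);seat=np.array([.610,-.1444,.15])
def up(hp,yaw=5,ax=ax):   # tool pose for upright spindle, handle point at hp
    R=Ro.from_euler("z",yaw,degrees=True)*Ro.from_euler("x",180,degrees=True)*Ro.from_euler("y",-18.2,degrees=True)
    c=Ro.align_vectors([[0,0,1]],[R.apply(ax)])[0];R=c*R
    return np.array(hp)-R.apply(rp),R
E
python3 - <<'E'
from hang import *
x=env.get_obs()["qpos"]
for hp in ([.485,.1,.285],[.495,.04,.30],[.5215,-.128,.30],seat-fx*.09+[0,0,.045]):
    P=up(hp)
    for k in range(3):x,e=solve(*P,x,.001)
    print(np.round(hp,3),x.round(0),round(e,1),need(*P))
E
```

```text
[0.485 0.1   0.285] [-14.  13.   1.  87.  -3.  98. -98.] 0.0 ([0.04, 0.194, -0.079], [0.136, -0.395, 0.091])
[0.495 0.04  0.3  ] [-10.  13.   3.  85.  -1. 100. -91.] 0.0 ([0.026, 0.506, -0.097], [0.136, -0.395, 0.091])
[ 0.522 -0.128  0.3  ] [  2.  18.   9.  80.   2. 100. -75.] 0.0 ([-0.076, 1.338, 0.048], [0.136, -0.395, 0.091])
[ 0.521 -0.128  0.195] [  2.  20.   8.  88.   2.  89. -75.] 0.0 ([-0.211, 1.236, 0.545], [0.136, -0.395, 0.091])
```

Emit:
step_arm --delta_pos '[[-0.02, 0.02, -0.1], [0.0, 0.06, -0.1], [0.02, 0.12, -0.09], [0.04, 0.194, -0.079], [0.04, 0.27, -0.085], [0.033, 0.35, -0.09], [0.03, 0.43, -0.095], [0.026, 0.506, -0.097], [0.026, 0.506, -0.097]]' --rot '[[0.01, -0.03, 0.01], [0.04, -0.12, 0.03], [0.075, -0.22, 0.05], [0.11, -0.31, 0.07], [0.136, -0.395, 0.091], [0.136, -0.395, 0.091], [0.136, -0.395, 0.091], [0.136, -0.395, 0.091], [0.136, -0.395, 0.091]]' --gripper '[-1, -1, -1, -1, -1, -1, -1, -1, -1]'

```text
time_s: 17.6
tool_pos: [0.493, 0.0382, 0.2949]
tool_rot: [179.9, 18.1, 4.8]
force: [-0.1, 0.1, -1.4]
grip_width: 0.0136
grasp_force: 25.0
```

```bash
python3 - <<'E'
from hang import *
done([.026,.506,-.097],[.136,-.395,.091]);o=env.get_obs();print(load()[0],o["tool_pos"],o["qpos"].round(0))
for hp in ([.5215,-.128,.30],seat-fx*.09+[0,0,.045]): print(need(*up(hp)))
E
```

```text
[0.49299965 0.03950802 0.29412757] [0.49299755 0.03823181 0.29494044] [-16.  12.  10.  86.  -2. 100. -91.]
([0.056, 0.848, -0.018], [-0.0, -0.0, -0.0])
([0.22, 0.849, 0.481], [-0.0, -0.0, -0.0])
```

Emit:
step_arm --delta_pos '[[0.01, 0.15, 0], [0.02, 0.36, -0.01], [0.04, 0.6, -0.018], [0.056, 0.8, -0.018], [0.056, 0.848, -0.018], [0.056, 0.848, -0.018]]' --rot '[[0, 0, 0], [0, 0, 0], [0, 0, 0], [0, 0, 0], [0, 0, 0], [0, 0, 0]]' --gripper '[-1, -1, -1, -1, -1, -1]'

```text
time_s: 18.35
tool_pos: [0.5194, -0.1277, 0.2938]
tool_rot: [-180.0, 18.2, 5.0]
force: [0.1, 0.7, -2.2]
grip_width: 0.0138
grasp_force: 25.0
```

```bash
python3 - <<'E'
from hang import *
done([.056,.848,-.018],[0,0,0]);o=env.get_obs();print(load()[0],o["tool_pos"],o["qpos"].round(0))
s=cam("side");t=cam("top");np.save("s5.npy",s["img"])
h=np.array([.5215,-.128,.30]);
for k in (0,-.035,-.145): print(proj(s,h+[0,0,k]).round(1),proj(t,h+[0,0,k]).round(1))
cv2.imwrite("pics/s5.png",cv2.resize(s["img"][110:310,200:400,::-1],None,fx=3,fy=3,interpolation=cv2.INTER_CUBIC))
E
```

```text
[ 0.51941611 -0.12843462  0.29412726] [ 0.51936566 -0.12765527  0.29384922] [ -5.  17.  16.  81.   1. 100. -73.]
[293.8 157.8] [386.  210.1]
[294.3 173. ] [383.8 210.7]
[295.6 216.6] [377.7 212.3]
```

View pics/s5.png

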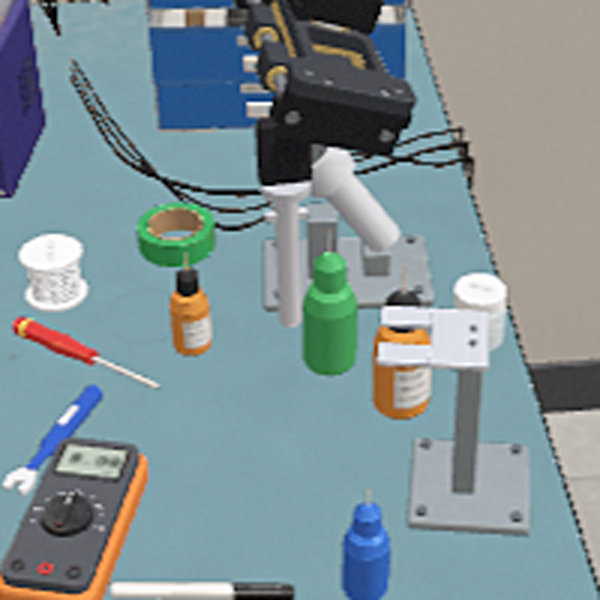

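The side view shows the spindle hanging upright: foot at px (296.7,217.3), predicted (295.6,216.6). The moved bottle stands upright at crop (192,320). I'll lower it in front of the slot and look with the wrist camera.

```bash
python3 - <<'E'
from hang import *
for k in (.09,.06): print(need(*up(seat-fx*k+[0,0,.040])))
E
```

```text
([0.171, 0.001, 0.522], [-0.0, -0.0, -0.0])
([0.309, 0.041, 0.477], [-0.0, -0.0, -0.0])
```

Emit:
step_arm --delta_pos '[[0.04, 0, 0.13], [0.09, 0, 0.27], [0.13, 0, 0.4], [0.171, 0, 0.522], [0.24, 0.02, 0.5], [0.309, 0.041, 0.477], [0.309, 0.041, 0.477]]' --rot '[[0, 0, 0], [0, 0, 0], [0, 0, 0], [0, 0, 0], [0, 0, 0], [0, 0, 0], [0, 0, 0]]' --gripper '[-1, -1, -1, -1, -1, -1, -1]'

```text
time_s: 19.32
tool_pos: [0.5497, -0.1321, 0.1835]
tool_rot: [-180.0, 18.2, 5.1]
force: [-0.4, 0.6, -1.9]
grip_width: 0.0139
grasp_force: 25.0
```

```bash
python3 - <<'E'
from hang import *
done([.309,.041,.477],[0,0,0]);o=env.get_obs();print(load()[0],o["tool_pos"],o["force"].round(1))
w=cam("wrist");cv2.imwrite("pics/w6.png",w["img"][:,:,::-1])
P=o["tool_pos"];R=Ro.from_euler("xyz",o["tool_rot"],degrees=True);h=P+R.apply(rp);a=R.apply(ax);print("handle",h,"axis",a)
fy=np.array([-fx[1],fx[0],0])
for n,q in dict(seat=seat,closed=seat+fx*.011,mL=seat-fx*.025+fy*.011,mR=seat-fx*.025-fy*.011,cl=seat+fx*.005+fy*.011,cr=seat+fx*.005-fy*.011,oL=seat-fx*.025+fy*.031,oR=seat-fx*.025-fy*.031,sh=h-.035*a,foot=h-.145*a).items():print(n,proj(w,q).round(1))
E
```

```text
[ 0.5489849  -0.13414075  0.18421472] [ 0.54973623 -0.13210008  0.18354061] [-0.4  0.6 -1.9]
handle [ 0.55177158 -0.13162934  0.18938642] axis [ 4.71204081e-04 -1.19766342e-03  9.99999172e-01]
seat [358.  125.5]
closed [366.  103.3]
mL [321.1 165.2]
mR [362.4 175.3]
cl [338.8 109.5]
cr [383.9 121.7]
oL [282.3 155.8]
oR [398.5 184.1]
sh [319.7 225.9]
foot [319.7 140.9]
```

View pics/w6.png

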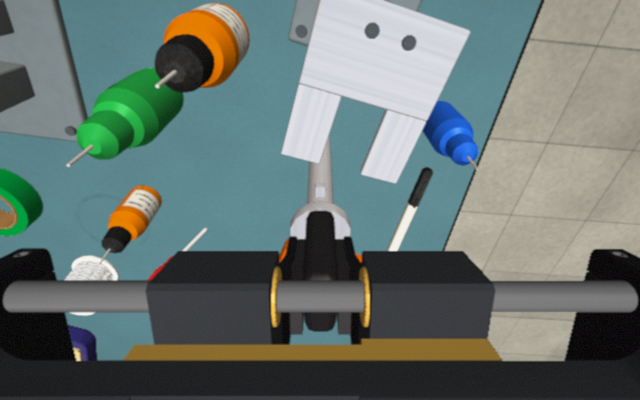

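The fork shows in the wrist view with inner tips at (321,162) and (361,175) and outer tips at (282,154) and (397,184). Predictions agree within 1–3 px, and the shaft is at x≈319. I'll advance to just before the mouth and correct.

```bash
python3 - <<'E'
from hang import *
o=env.get_obs();print(o["tool_pos"]);sync();print(need(*up(seat-fx*.037+[0,0,.040])))
E
```

```text
[ 0.54907286 -0.13241498  0.18364872]
([0.103, 0.039, -0.037], [-0.0, 0.001, 0.001])
```

Emit:
step_arm --delta_pos '[[0.05, 0.02, -0.018], [0.103, 0.035, -0.037], [0.103, 0.035, -0.037], [0.103, 0.035, -0.037]]' --rot '[[0, 0, 0], [0, 0, 0], [0, 0, 0], [0, 0, 0]]' --gripper '[-1, -1, -1, -1]'

```text
time_s: 19.88
tool_pos: [0.5712, -0.1393, 0.1842]
tool_rot: [180.0, 18.3, 4.9]
force: [-0.9, 0.9, -1.3]
grip_width: 0.0137
grasp_force: 25.0
```

```bash
cat >> hang.py <<'E'
def where():
    o=env.get_obs();R=Ro.from_euler("xyz",o["tool_rot"],degrees=True);h=o["tool_pos"]+R.apply(rp);a=R.apply(ax);v=h-.035*a-seat
    print("shoulder rel seat mm: in",(v@fx*1e3).round(1),"left",(v@[-fx[1],fx[0],0]*1e3).round(1),"up",(v[2]*1e3).round(1),"axis",a.round(3),"F",o["force"].round(1),"grip",o["grip_width"].round(4),o["grasp_force"].round(1))
E
python3 - <<'E'
from hang import *
where();sync();print(need(*up(seat+[0,0,.040])),need(*up(seat+fx*.001+[0,0,.040])))
E
```

```text
Traceback (most recent call last):
  File "hang.py", line 10, in where
    print("shoulder rel seat mm: in",(v@fx*1e3).round(1),"left",(v@[-fx[1],fx[0],0]*1e3).round(1),"up",(v[2]*1e3).round(1),"axis",a.round(3),"F",o["force"].round(1),"grip",o["grip_width"].round(4),o["grasp_force"].round(1))
                                                                                                                                                                            ^^^^^^^^^^^^^^^^^^^^^
AttributeError: 'float' object has no attribute 'round'
```

```bash
sed -i 's/o\["grip_width"\].round(4),o\["grasp_force"\].round(1)/o["grip_width"],o["grasp_force"]/' hang.py
python3 - <<'E'
from hang import *
where();sync();print(need(*up(seat+fx*.001+[0,0,.040])))
E
```

```text
shoulder rel seat mm: in -37.2 left -1.1 up 5.0 axis [ 0.001 -0.     1.   ] F [-0.9  0.9 -1.3] grip 0.013666153971369907 24.996579957660288
([0.176, 0.045, -0.058], [-0.0, 0.001, -0.0])
```

Emit:
step_arm --delta_pos '[[0.03, 0.012, -0.01], [0.06, 0.018, -0.02], [0.09, 0.025, -0.03], [0.12, 0.032, -0.04], [0.15, 0.038, -0.05], [0.176, 0.045, -0.058], [0.176, 0.045, -0.058]]' --rot '[[0, 0, 0], [0, 0, 0], [0, 0, 0], [0, 0, 0], [0, 0, 0], [0, 0, 0], [0, 0, 0]]' --gripper '[-1, -1, -1, -1, -1, -1, -1]'

```text
time_s: 20.75
tool_pos: [0.6093, -0.1451, 0.1841]
tool_rot: [180.0, 18.3, 5.0]
force: [0.1, -1.4, -2.9]
grip_width: 0.0141
grasp_force: 25.0
```

```bash
python3 - <<'E'
from hang import *
where();sync();print(need(*up(seat+fx*.001+[0,0,.036])),need(*up(seat+fx*.001+[0,0,.034])))
E
```

```text
shoulder rel seat mm: in 1.3 left 0.0 up 5.0 axis [ 0.001 -0.     1.   ] F [ 0.1 -1.4 -2.9] grip 0.014139467215833259 24.99664743198082
([0.005, -0.0, 0.019], [-0.0, 0.001, -0.0]) ([0.008, -0.0, 0.029], [-0.0, 0.001, -0.0])
```

Emit:
step_arm --delta_pos '[[0.002, 0, 0.01], [0.005, 0, 0.019], [0.005, 0, 0.019], [0.005, 0, 0.019]]' --rot '[[0, 0, 0], [0, 0, 0], [0, 0, 0], [0, 0, 0]]' --gripper '[-1, -1, -1, -1]'

```text
time_s: 21.25
tool_pos: [0.6087, -0.145, 0.1805]
tool_rot: [180.0, 18.2, 5.0]
force: [-0.5, 0.3, -0.7]
grip_width: 0.0137
grasp_force: 25.0
```

```bash
python3 - <<'E'
from hang import *
where()
E
```

```text
shoulder rel seat mm: in 0.8 left 0.0 up 1.3 axis [ 0.001 -0.     1.   ] F [-0.5  0.3 -0.7] grip 0.013729586938703086 24.996575438417494
```

Emit:
step_arm --delta_pos '[[0.0015, 0, 0.005], [0.003, 0, 0.0095], [0.003, 0, 0.0095], [0.003, 0, 0.0095]]' --rot '[[0, 0, 0], [0, 0, 0], [0, 0, 0], [0, 0, 0]]' --gripper '[-1, -1, -1, -1]'

```text
time_s: 21.75
tool_pos: [0.6088, -0.145, 0.1786]
tool_rot: [180.0, 18.2, 5.0]
force: [0.5, 0.5, -0.7]
grip_width: 0.0138
grasp_force: 25.0
```

```bash
python3 - <<'E'
from hang import *
where();
for i in range(4): cam("side");print(env.get_obs()["force"].round(1),env.get_obs()["tool_pos"].round(4))
E
```

```text
shoulder rel seat mm: in 0.8 left -0.0 up -0.6 axis [ 0.001 -0.     1.   ] F [ 0.5  0.5 -0.7] grip 0.013825854618996774 24.996923245489597
[ 1.1 -0.3 -1. ] [ 0.6088 -0.145   0.1786]
[ 0.2 -0.3 -0.1] [ 0.6088 -0.1451  0.1786]
[-0.3  0.9  0. ] [ 0.6088 -0.1451  0.1786]
[0.2 0.7 0.4] [ 0.6088 -0.145   0.1786]
```

Emit:
step_arm --delta_pos '[[0.0015, 0, 0.0048], [0.0015, 0, 0.0048], [0.0015, 0, 0.0048]]' --rot '[[0, 0, 0], [0, 0, 0], [0, 0, 0]]' --gripper '[-1, -1, -1]'

```text
time_s: 22.32
tool_pos: [0.6088, -0.145, 0.1785]
tool_rot: [179.9, 18.2, 5.0]
force: [-1.9, 0.6, 6.2]
grip_width: 0.0137
grasp_force: 25.0
```

```bash
python3 - <<'E'
from hang import *
where();
for i in range(4): cam("side");print(env.get_obs()["force"].round(1),env.get_obs()["tool_pos"].round(4))
E
```

```text
shoulder rel seat mm: in 0.8 left -0.0 up -0.6 axis [ 0. -0.  1.] F [-1.9  0.6  6.2] grip 0.013659452245314393 24.996983979362994
[-1.6  0.3  5. ] [ 0.6088 -0.1451  0.1785]
[-0.7  0.7  6. ] [ 0.6088 -0.145   0.1785]
[-0.3  0.7  4.8] [ 0.6088 -0.1451  0.1785]
[-0.7  0.4  5.5] [ 0.6088 -0.1451  0.1785]
```

Contact at 5.5 N, so the shoulder is resting on the fork. I'll relieve the load, open, and rise straight up.

Emit:
step_arm --delta_pos '[[-0.001, 0, -0.004], [-0.001, 0, -0.004], [-0.001, 0, -0.004], [-0.001, 0, -0.004], [-0.001, 0, -0.004], [-0.001, 0, -0.004], [-0.001, 0, -0.004]]' --rot '[[0, 0, 0], [0, 0, 0], [0, 0, 0], [0, 0, 0], [0, 0, 0], [0, 0, 0], [0, 0, 0]]' --gripper '[-1, -1, -0.6, -0.4, -0.1, 0.2, 0.3]'

```text
time_s: 23.4
tool_pos: [0.6088, -0.145, 0.1782]
tool_rot: [180.0, 18.2, 5.0]
force: [-0.4, -0.4, -0.1]
grip_width: 0.0483
grasp_force: 0.0
```

Emit:
step_arm --delta_pos '[[-0.03, 0, -0.1], [-0.07, 0, -0.22], [-0.13, 0, -0.4], [-0.2, 0, -0.6], [-0.25, 0, -0.76], [-0.25, 0, -0.76]]' --rot '[[0, 0, 0], [0, 0, 0], [0, 0, 0], [0, 0, 0], [0, 0, 0], [0, 0, 0]]' --gripper '[0.3, 0.3, 0.3, 0.3, 0.3, 0.3]'

```text
time_s: 24.15
tool_pos: [0.6099, -0.1454, 0.3432]
tool_rot: [179.8, 17.8, 4.9]
force: [0.5, -0.1, -0.7]
grip_width: 0.0567
grasp_force: 0.0
```

```bash
python3 - <<'E'
from hang import *
o=env.get_obs();print(o["tool_pos"],o["grip_width"],o["force"].round(1))
s=cam("side");w=cam("wrist");t=cam("top")
# handle of hung spindle: dark blob near the expected pixels
for n,r in (("side",s),("wrist",w)):
    q=np.array([proj(r,seat+[0,0,z]) for z in (.008,.032,.056)]);c=q[1];b=28 if n=="side" else 60
    x0,y0=(np.maximum(c-b,0)).astype(int);im=cv2.cvtColor(r["img"],cv2.COLOR_RGB2GRAY)[y0:y0+2*b,x0:x0+2*b]
    nn,l,st,cc=cv2.connectedComponentsWithStats((im<55).astype(np.uint8))
    print(n,"expect",q.round(1).tolist());[print("  ",st[i]+[x0,y0,0,0,0],(cc[i]+[x0,y0]).round(1)) for i in range(1,nn) if st[i,4]>25]
h=cv2.cvtColor(s["img"],cv2.COLOR_RGB2HSV);m=cv2.inRange(h,(8,130,80),(20,255,255))
n,l,st,c=cv2.connectedComponentsWithStats(m)
[print(st[i],c[i].round(1)) for i in range(1,n) if st[i,4]>60]
print("bottle expected side px",proj(s,[.448,.045,.03]),"shaft",[proj(s,seat-[0,0,k]).round(1).tolist() for k in (.01,.11)])
np.save("s7.npy",s["img"])
E
```

```text
[ 0.6099007  -0.14544886  0.3432468 ] 0.056717333211369216 [ 0.5 -0.1 -0.7]
side expect [[338.3, 217.4], [338.6, 208.3], [339.0, 199.0]]
   [329 199  20  21 316] [339.2 209.4]
wrist expect [[319.0, 122.8], [319.0, 133.3], [319.0, 145.3]]
   [312 105  16  56 807] [319.2 132.8]
   [373 112   5  20  63] [375.3 120. ]
   [370 152   8  24  73] [374.  165.1]
[115 163  24  35 575] [125.9 182.9]
[257 206  13  22 150] [262.1 215.4]
[325 231  10  19 118] [328.5 239.8]
[199 262  50  54 492] [226.5 299. ]
bottle expected side px [262.40903171 214.74998744] shaft [[338.1, 224.1], [336.8, 258.6]]
```

The handle hangs where expected: side (339.2,209.4) against (338.6,208.3), wrist (319.2,132.8) against (319.0,133.3). The bottle is where I stood it and the gripper is clear, so I'm handing in.

```bash
python3 -c "
from cell import env
print(env.sign_off())"
```

```text
the job is handed in; nothing more can be done
None
```

The job was handed in at about 24 s: the bottle stands upright about 23 cm from the slot, and the spindle was freed after a 20° turn, drawn out with under 4 N of pull, and hung upright in the fork with the gripper clear.

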